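# Find the worn machine foot and mark it

### The arm

A 6-joint arm with a two-finger parallel gripper is mounted at the origin on the work surface; the furniture and walls round the work are solid. World frame = base frame: x ahead of the robot, y to its left, z up, the work surface at z = 0. Lengths are in mm, angles in rad, forces in N, time in s.
With the tool pointing down it reaches from about 300 to 875 mm from the base axis. Payload 4.2 kg.
Tool frame: the origin (TCP) lies on the centre line of the jaws, within the pads' length; the fingertips stand 17 mm ahead of it and the grasp point (between the pads) lies 2 mm behind it; x points along the fingers, y is the direction in which the jaws open and shut, and the axes are right-handed (so a half turn about x gives the same grasp; the last joint's range is limited). The gripper opens to 85 mm and grips with 20 to 120 N. Pads are 22 mm wide; open, the fingers measure 114 mm over their backs; the gripper's body (76 mm by 85 mm) begins 54 mm behind the grasp point. The pads swing forward as they close: fully open they stand 13 mm farther back than shut.
Start: joints at [-1.191, 0.32, 1.565, -0, 1.257, -0.02], TCP at [223.813, -529.667, 248.338] pointing down, gripper open.
Joint ranges: [-3.11, 3.11], [-0.84, 2.01], [0.21, 2.61], [-1.34, 4.49], [0.05, 2.63], [-2.56, 2.56]. Speed limits (rad/s): [2.57, 2.57, 3.14, 3.14, 3.14, 3.14].

### API

Orientations are given as a rotation vector (axis times angle).
In Python, from rig import * gives the robot as it stands. The module is installed in compiled form; this text tells all that it offers.
- The arm moves only by the tool step_arm, never from a script. Its argument "series" is a list of rows, each a list of 3 entries, a list of its own where there are three numbers: the gripper's target within -1 to 1 (fully open at 1, half-way at 0, shut at -1), then the shift along the tool's x, y, z in units of 40 mm (1.0 is 40 mm), then the turn, a rotation vector about the tool's x, y, z in units of 5 degrees (1.0 is 5 degrees). In form: [[fingers, [dx, dy, dz], [rx, ry, rz]], ...]. A call has 1 to 8 rows; each row shifts and turns the pose as measured when the row begins, along the tool's axes as they then stand; what a row does not reach is not made up. A row lasts 1/10 s, in which the tool goes at most 50 mm and 8.59 degrees, less where a joint would pass 70% of its speed; a pose out of reach is approached as far as the arm can. A call is refused whole if a number of a shift passes 1 or a number of a turn 1, either way. A call with a gripper value outside its range is refused whole. The fingers move at their own pace and stop on an object; "newtons" is the grip in N (left out, the last holds). Time passes only in rows, so rows that do not move let the fingers close. It gives the time, the measured TCP pose, the force and the opening at its end, in the units of the state.
- get_obs(): the state, without advancing time (a new reading comes with each control period).
- read_camera(name): name is "scene" or "top" or "wrist"; returns the picture (480x640x3 uint8, red, green, blue); there is no depth.
- camera_info(name): a dict with "fovy" (degrees; the focal length in pixels is half the picture's height over the tangent of half this angle, whatever the lens; pixels are square), "cx", "cy" (the principal point, pixels), "R" (3x3) and "t" (3): a world point X has camera coordinates R X + t. Camera axes: x right, y down, z forward; pixel columns grow to the right and rows downward; lengths in mm; the calibration is good to about 2 mm. A picture is of the moment at which its call begins: read the wrist's pose just before it. camera_info takes no time and is no camera call; for the wrist camera it gives the pose at the moment of the call.
- close_job(): hands the job in, once; it reports no verdict.
The state is a dict: "time_s": time; "q": joint angles; "joint_vel": joint speeds; "tau": joint torques, N m; "tcp_pos": TCP position; "orientation": TCP orientation; "ft_force": force on the tool from outside, world axes, zero at the start; "wrist_torque": the same for the moment, N m; "grip_width": opening from 0.0 (shut) to 1.0 (fully open).
Only numpy, scipy, OpenCV 4.12 (cv2) and the standard library are available. Lean on these libraries where they do the work, as an engineer would, in place of code of your own. Each camera call takes 0.05 s, during which the arm holds its last target.

### The job

One of the three sprung machine feet on the cork mat has gone soft. Press each black pad down about 1 cm with the fingertips for half a second and let it up again, going from left to right as the robot sees them, to feel which is the softest; then push that foot's red tag fully down to mark it and move the hand clear. Leave the other two tags up, pick nothing up, and do not shift the feet or the things around them.

Things in the scene. Friction and masses are not known exactly. Their poses are not given: they have to be found in the camera images.
- mount_a: one of three alike loose machine feet (0.8 kg), a grey base plate 117 (x) x 76 (y) x 12 mm lying on the 4 mm cork mat; origin near the middle of the plate's underside, z up; in its own frame the round pad is centred at x = -28 mm and the red tag at x = +37 mm, both at y = 0. The feet stand in a row along the robot's left-right direction (left = +y), in any order
- pad_a_top (a point): centre of the top of mount_a's black rubber pad, 54 mm across, 12 mm thick, on a coil spring in a dark steel cup (50 mm across, rim 34 mm above the plate's underside); the top is 64 mm above the plate's underside when free; the point moves with the pad
- pad_a (a joint): how far mount_a's pad is pressed down, m: 0 free, stop at 0.014. It springs back. All three start moving at about 1 N; each has a different constant spring rate, between 200 and 1200 N/m, the softest less than half as stiff as the next; looks do not tell which
- tag_a_top (a point): centre of the top of mount_a's red tag, a flat-topped red tab 22 (x) x 30 (y) x 6 mm on a blade in a grey guide (rim 46 mm above the plate's underside); the top is 68 mm above the plate's underside when fully up, 54 mm when fully down; moves with the tag
- tag_a (a joint): how far mount_a's red tag is pushed down, m: 0 fully up, stop at 0.014; starts within 0.002 of up; about 3 N of friction, stays where it is left
- mount_b: one of three alike loose machine feet (0.8 kg), a grey base plate 117 (x) x 76 (y) x 12 mm lying on the 4 mm cork mat; origin near the middle of the plate's underside, z up; in its own frame the round pad is centred at x = -28 mm and the red tag at x = +37 mm, both at y = 0. The feet stand in a row along the robot's left-right direction (left = +y), in any order
- pad_b_top (a point): centre of the top of mount_b's black rubber pad, 54 mm across, 12 mm thick, on a coil spring in a dark steel cup (50 mm across, rim 34 mm above the plate's underside); the top is 64 mm above the plate's underside when free; the point moves with the pad
- pad_b (a joint): how far mount_b's pad is pressed down, m: 0 free, stop at 0.014. It springs back. All three start moving at about 1 N; each has a different constant spring rate, between 200 and 1200 N/m, the softest less than half as stiff as the next; looks do not tell which
- tag_b_top (a point): centre of the top of mount_b's red tag, a flat-topped red tab 22 (x) x 30 (y) x 6 mm on a blade in a grey guide (rim 46 mm above the plate's underside); the top is 68 mm above the plate's underside when fully up, 54 mm when fully down; moves with the tag
- tag_b (a joint): how far mount_b's red tag is pushed down, m: 0 fully up, stop at 0.014; starts within 0.002 of up; about 3 N of friction, stays where it is left
- mount_c: one of three alike loose machine feet (0.8 kg), a grey base plate 117 (x) x 76 (y) x 12 mm lying on the 4 mm cork mat; origin near the middle of the plate's underside, z up; in its own frame the round pad is centred at x = -28 mm and the red tag at x = +37 mm, both at y = 0. The feet stand in a row along the robot's left-right direction (left = +y), in any order
- pad_c_top (a point): centre of the top of mount_c's black rubber pad, 54 mm across, 12 mm thick, on a coil spring in a dark steel cup (50 mm across, rim 34 mm above the plate's underside); the top is 64 mm above the plate's underside when free; the point moves with the pad
- pad_c (a joint): how far mount_c's pad is pressed down, m: 0 free, stop at 0.014. It springs back. All three start moving at about 1 N; each has a different constant spring rate, between 200 and 1200 N/m, the softest less than half as stiff as the next; looks do not tell which
- tag_c_top (a point): centre of the top of mount_c's red tag, a flat-topped red tab 22 (x) x 30 (y) x 6 mm on a blade in a grey guide (rim 46 mm above the plate's underside); the top is 68 mm above the plate's underside when fully up, 54 mm when fully down; moves with the tag
- tag_c (a joint): how far mount_c's red tag is pushed down, m: 0 fully up, stop at 0.014; starts within 0.002 of up; about 3 N of friction, stays where it is left
- tea_mug: orange mug, 81 x 113 x 101 mm high, bystander; origin under its middle
- tint_bottle: small yellow bottle, 24 mm across, 49 mm high, bystander; origin under its middle
- eraser: blue and white eraser, 19 x 42 x 13 mm, bystander; origin under its middle
- offcut_4: wood offcut, 30 x 45 x 30 mm, bystander; origin under its middle

How it is judged (in metres and radians):
On the way, in this order (a step that is already met when the one before it is completed fails the run):
1. the left pad is pressed down by more than 6 mm (((y of pad_a_top in the frame of mount_b above 0 m and y of pad_a_top in the frame of mount_c above 0 m and value of joint pad_a above 0.006 m) or (y of pad_b_top in the frame of mount_a above 0 m and y of pad_b_top in the frame of mount_c above 0 m and value of joint pad_b above 0.006 m) or (y of pad_c_top in the frame of mount_a above 0 m and y of pad_c_top in the frame of mount_b above 0 m and value of joint pad_c above 0.006 m))), for 0.2 s.
2. the middle pad is pressed down by more than 6 mm (((((y of pad_a_top in the frame of mount_b above 0 m and y of pad_a_top in the frame of mount_c below 0 m) or (y of pad_a_top in the frame of mount_b below 0 m and y of pad_a_top in the frame of mount_c above 0 m)) and value of joint pad_a above 0.006 m) or (((y of pad_b_top in the frame of mount_a above 0 m and y of pad_b_top in the frame of mount_c below 0 m) or (y of pad_b_top in the frame of mount_a below 0 m and y of pad_b_top in the frame of mount_c above 0 m)) and value of joint pad_b above 0.006 m) or (((y of pad_c_top in the frame of mount_a above 0 m and y of pad_c_top in the frame of mount_b below 0 m) or (y of pad_c_top in the frame of mount_a below 0 m and y of pad_c_top in the frame of mount_b above 0 m)) and value of joint pad_c above 0.006 m))), for 0.2 s.
3. the right pad is pressed down by more than 6 mm (((y of pad_a_top in the frame of mount_b below 0 m and y of pad_a_top in the frame of mount_c below 0 m and value of joint pad_a above 0.006 m) or (y of pad_b_top in the frame of mount_a below 0 m and y of pad_b_top in the frame of mount_c below 0 m and value of joint pad_b above 0.006 m) or (y of pad_c_top in the frame of mount_a below 0 m and y of pad_c_top in the frame of mount_b below 0 m and value of joint pad_c above 0.006 m))), for 0.2 s.
4. the softest foot's red tag is pushed down (value of joint tag_c above 0.011 m), for 0.2 s.
At the end, for the whole second after the job is handed in: the softest foot's tag is more than 11 mm down and the other two tags less than 6 mm; all pads are free (less than 2 mm down); the feet stand flat and at rest within 20 mm of where they were; the mug, bottle, eraser and offcut are within 20 mm of where they were (value of joint each of tag_a, tag_b below 0.006 m and value of joint tag_c above 0.011 m and distance of each of mount_a, mount_b, mount_c, tea_mug, tint_bottle, eraser, offcut_4 from where it was at the start of the episode below 0.02 m and angle between each of mount_a, mount_b, mount_c's own z axis and vertical below 0.05 rad and linear speed of each of mount_a, mount_b, mount_c below 0.02 m/s and value of joint each of pad_a, pad_b, pad_c below 0.002 m); the robot touches nothing.
It fails at once if the tag of a firm foot is pushed down more than 6 mm (value of joint any of tag_a, tag_b above 0.006 m).
It fails at once if a foot is lifted, tipped or shifted by more than 20 mm (height (world z) of any of mount_a, mount_b, mount_c above 0.012 m or angle between any of mount_a, mount_b, mount_c's own z axis and vertical above 0.15 rad or distance of any of mount_a, mount_b, mount_c from where it was at the start of the episode above 0.02 m).
It fails at once if a bystander is lifted or shifted by more than 20 mm (distance of any of tea_mug, tint_bottle, eraser, offcut_4 from where it was at the start of the episode above 0.02 m or height (world z) of any of tea_mug, tint_bottle, eraser, offcut_4 above 0.01 m).
It also fails if it takes over 51 s, if anything falls off the work surface, if the arm or the gripper's body presses on something with over 40 N, if the wrist force passes 120 N, or if a joint passes its speed limit or range.

## Working session

There is one attempt and no reset: what is moved stays moved. The work goes in short steps, Python scripts to look and compute and a tool call to move; the robot and the scene stay as the last step left them, time stands still between calls to the robot, and variables do not carry over. Pictures are saved under pics/ and viewed, and the job is handed in when it is done.

Besides the shell and the picture viewer there is one more tool, called after ">>>" as a command line: name --argument value ..., lists and objects as JSON in quotes. step_arm: Moves the arm, as the interface text tells. Its arguments: {"type":"object","properties":{"series":{"type":"array","items":{"type":"array"}},"newtons":{"type":"number"}},"required":["series"]}

```bash
mkdir -p pics
python3 - <<'E'
from rig import *
import cv2
o=get_obs()
for k in o: print(k,o[k])
for n in ["scene","top","wrist"]:
    i=camera_info(n); print(n,i)
    im=read_camera(n); cv2.imwrite(f"pics/{n}0.png",im[:,:,::-1])
E
```

```text
time_s 0.0
q [-1.19099941e+00  3.20343216e-01  1.56566960e+00  2.06387160e-06
  1.25737763e+00 -1.99942968e-02]
joint_vel [ 0.0013802   0.00127705 -0.00063246 -0.00040875  0.00019791 -0.00021545]
tau [-1.86117519e-03 -4.15528142e+01 -2.34164858e+01 -6.38722440e-05
  8.09723890e-03 -1.11303189e-05]
tcp_pos [ 223.64915007 -529.25396079  247.4564047 ]
orientation [ 2.00215691  0.40751253 -2.00281022]
ft_force [ 0.46244326 -0.16035004  0.05831137]
wrist_torque [-0.02193936 -0.05376682 -0.02175786]
grip_width 1.0008255620953057
scene {'fovy': 48.05511356788051, 'cx': 318.5208987246419, 'cy': 244.06726730944038, 'R': array([[-0.81862828, -0.57414419, -0.01435922],
       [-0.24095908,  0.36604541, -0.8988601 ],
       [ 0.52133143, -0.73237231, -0.43800038]]), 't': array([330.00972565, 197.10680227, 654.70850587])}
top {'fovy': 49.78821845924503, 'cx': 314.7781107004699, 'cy': 238.61132383639196, 'R': array([[-0.02886324, -0.99928433, -0.02444868],
       [-0.98660378,  0.03240871, -0.15988327],
       [ 0.1605612 ,  0.01950641, -0.98683312]]), 't': array([ -26.34418468,  457.11057914, 1013.5461162 ])}
wrist {'fovy': 60.416456213366764, 'cx': 324.2477592526938, 'cy': 233.0591572075403, 'R': array([[ 3.89096399e-01, -9.21196689e-01, -8.07742904e-04],
       [-8.78861456e-01, -3.71477259e-01,  2.99344597e-01],
       [-2.76055310e-01, -1.15764010e-01, -9.54144727e-01]]), 't': array([-574.44845497,  -38.06123158,  380.97258219])}
```

View pics/top0.png

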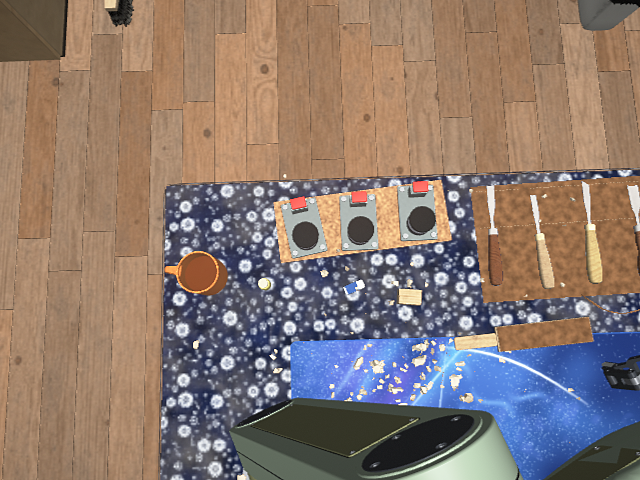

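View pics/scene0.png

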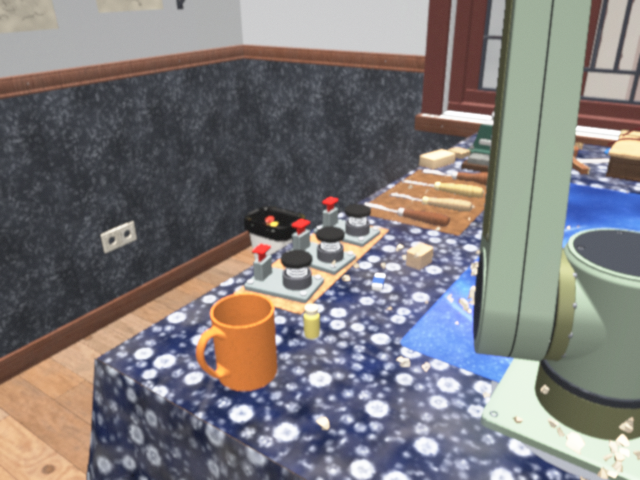

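The top view shows three feet. The pads are near (305,234), (361,229) and (421,219), and the red tags near (298,203), (359,197) and (420,187). The mug is at (198,272), bottle at (264,284), eraser at (353,288) and offcut at (410,297), all nearer the robot. Next I'll segment the pads and tags and turn them into positions.

```bash
cat > h.py <<'E'
import numpy as np, cv2
def ray(info,u,v,z):
    f=240/np.tan(np.radians(info['fovy'])/2)
    d=info['R'].T@np.array([(u-info['cx'])/f,(v-info['cy'])/f,1]); c=-info['R'].T@info['t']
    return c+d*(z-c[2])/d[2]
def proj(info,X):
    f=240/np.tan(np.radians(info['fovy'])/2); p=info['R']@np.asarray(X,float)+info['t']
    return np.array([info['cx']+f*p[0]/p[2],info['cy']+f*p[1]/p[2]])
E
python3 - <<'E'
from rig import *
from h import *
i=camera_info("top"); im=cv2.imread("pics/top0.png")
cv2.imwrite("pics/crop0.png",cv2.resize(im[165:315,240:460],None,fx=3.6,fy=3.6,interpolation=cv2.INTER_CUBIC))
hsv=cv2.cvtColor(im,cv2.COLOR_BGR2HSV)
red=(((hsv[...,0]<6)|(hsv[...,0]>172))&(hsv[...,1]>150)&(hsv[...,2]>140)).astype(np.uint8)
blk=(im.max(2)<70).astype(np.uint8)
for nm,m,z in(("red",red,72),("blk",blk,68)):
    m[:165]=0;m[262:]=0;m[:,:270]=0;m[:,450:]=0
    n,l,s,c=cv2.connectedComponentsWithStats(m)
    for k in range(1,n):
        if s[k,4]>60: print(nm,s[k],c[k].round(1),ray(i,*c[k],z).round(1))
for nm,u,v,z in(("mug",198,272,100),("bottle",264,284,49),("eraser",353,288,13),("offcut",410,297,30)): print(nm,ray(i,u,v,z).round(0))
E
```

```text
red [413 181  16  11 105] [419.9 185.1] [ 551.  -252.7   72. ]
red [352 191  15  12  89] [357.9 195.3] [ 534.4 -129.2   72. ]
red [290 196  16  13 123] [297.1 201.8] [525.4  -8.2  72. ]
blk [409 207  27  25 524] [422. 219.] [ 483.1 -253.3   68. ]
blk [348 217  26  26 512] [360.6 229.3] [ 466.6 -131.8   68. ]
blk [293 222  26  28 534] [305.2 235. ] [458.7 -22.4  68. ]
mug [389. 182. 100.]
bottle [366.  63.  49.]
eraser [ 355. -115.   13.]
offcut [ 333. -227.   30.]
```

View pics/wrist0.png

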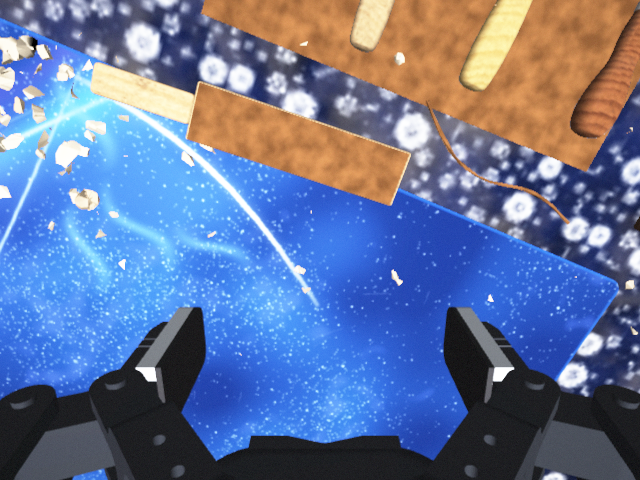

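The wrist view shows only the blue mat and the open fingers, not the feet. In the top view each pad and its tag come out 67–68 mm apart against 65 mm expected, so the measurement looks right. Now the tool axes and the path.

```bash
cat >> h.py <<'E'
from scipy.spatial.transform import Rotation as Ro
def tool(o): return Ro.from_rotvec(o['orientation']).as_matrix()
def plan(o,target,yawdir=None):
    M=tool(o); d=np.asarray(target)-np.array(o['tcp_pos']); print("units",(M.T@d/40).round(2),"d",d.round(1))
    # desired: x down, y = yawdir
    if yawdir is not None:
        x=np.array([0,0,-1.]);y=np.array(yawdir,float);y-=x*(x@y);y/=np.linalg.norm(y)
        D=np.stack([x,y,np.cross(x,y)],1); print("turn units",(np.degrees(Ro.from_matrix(M.T@D).as_rotvec())/5).round(2))
E
python3 - <<'E'
from rig import *
from h import *
o=get_obs(); print(tool(o).round(3)); i=camera_info("wrist"); print(-i['R'].T@i['t'])
for s in((0.13,1,0),(-.13,-1,0)): plan(o,[459,-22,247],s)
E
```

```text
[[-0.     0.389 -0.921]
 [ 0.001 -0.921 -0.389]
 [-1.    -0.001 -0.   ]]
[ 295.24818536 -499.24959404  374.54469094]
units [  0.03  -9.39 -10.36] d [235.3 507.3  -0.7]
turn units [-2.994e+01 -2.000e-02  0.000e+00]
units [  0.03  -9.39 -10.36] d [235.3 507.3  -0.7]
turn units [6.06 0.   0.01]
```

View pics/crop0.png

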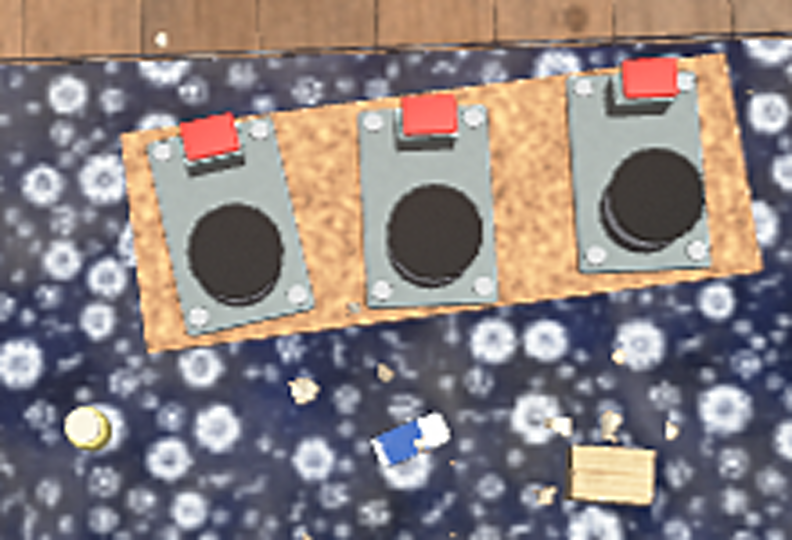

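The enlarged crop confirms the pad centres: left (305.5,235), middle (361,229), right (422,219). I'll travel high with the fingers shut.

>>> step_arm --series '[[-1,[0,-0.78,-0.86],[0,0,0]],[-1,[0,-0.78,-0.86],[0,0,0]],[-1,[0,-0.78,-0.86],[0,0,0]],[-1,[0,-0.78,-0.86],[0,0,0]],[-1,[0,-0.78,-0.86],[0,0,0]],[-1,[0,-0.78,-0.86],[0,0,0]],[-1,[0,-0.78,-0.86],[0,0,0]],[-1,[0,-0.78,-0.86],[0,0,0]]]' --newtons 20

```text
time_s: 0.95
tcp_pos: [383.2, -185.6, 244.9]
orientation: [2.009, 0.397, -2.011]
ft_force: [1.9, 0.0, -0.4]
grip_width: -0.002
```

>>> step_arm --series '[[-1,[0,-0.3,-0.3],[1,0,0]],[-1,[0,-0.3,-0.3],[1,0,0]],[-1,[0,-0.3,-0.3],[1,0,0]],[-1,[0,0,0],[1,0,0]],[-1,[0,0,0],[1,0,0]],[-1,[0,0,0],[1,0,0]]]'

```text
time_s: 1.55
tcp_pos: [408.4, -131.8, 244.1]
orientation: [-2.141, 0.151, 2.147]
ft_force: [-0.8, -0.6, -0.4]
grip_width: -0.003
```

Run:
```python
from rig import *
from h import *
o=get_obs(); print(o['time_s'],o['tcp_pos'],o['ft_force'],o['grip_width'])
plan(o,[459,-22,150],(-.13,-1,0))
i=camera_info("wrist");im=read_camera("wrist"); cv2.imwrite("pics/w1.png",im[:,:,::-1])
np.save("w1.npy",i,allow_pickle=True)
for p in([459,-22,68],[467,-132,68],[525,-8,72],[534,-129,72]): print(proj(i,p))
```

```text
1.55 [ 408.43301178 -131.80192419  244.12882909] [-0.77273603 -0.63559082 -0.35438986] -0.003386761728812165
units [ 2.36 -2.89 -0.86] d [ 50.6 109.8 -94.1]
turn units [-0.18  0.04  0.05]
[167.56612908 164.97450139]
[314.23342238 131.55759691]
[120.15838195  72.11878063]
[294.0490571   28.98297279]
```

View pics/w1.png

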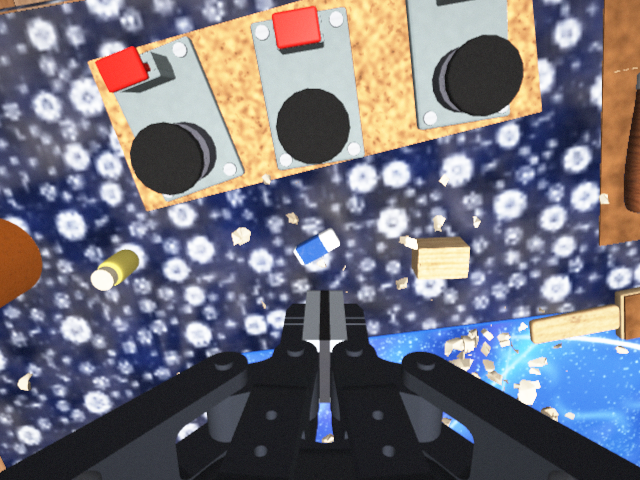

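The wrist view shows the left pad near (167,158), the middle at (313,126) and the right at (485,75). The left and middle tags are at (123,68) and (297,28). I'll compare these with the top-camera estimates.

```bash
cat >> h.py <<'E'
def blobs(im,info,maxrow=230,rows0=0):
    hsv=cv2.cvtColor(im,cv2.COLOR_BGR2HSV)
    red=(((hsv[...,0]<6)|(hsv[...,0]>172))&(hsv[...,1]>150)&(hsv[...,2]>140)).astype(np.uint8)
    blk=(im.max(2)<50).astype(np.uint8); blk=cv2.morphologyEx(blk,cv2.MORPH_OPEN,np.ones((7,7)))
    for nm,m,z in(("red",red,72),("blk",blk,68)):
        m[maxrow:]=0
        n,l,s,c=cv2.connectedComponentsWithStats(m)
        for k in range(1,n):
            if s[k,4]>400: 
                cs=cv2.findContours((l==k).astype(np.uint8),0,2)[0][0]
                r=cv2.minAreaRect(cs) if nm=="red" else cv2.fitEllipse(cs)
                print(nm,s[k],"c",c[k].round(1),"fit",np.round(r[0],1),np.round(r[1],1),ray(info,*r[0],z).round(1))
E
python3 - <<'E'
from rig import *
from h import *
i=np.load("w1.npy",allow_pickle=True).item()
blobs(cv2.imread("pics/w1.png"),i)
E
```

```text
red [ 272    6   49   43 1470] c [294.6  26.6] fit [296.3  27.1] [36.4 45.1] [ 534.9 -130.7   72. ]
red [  96   46   52   46 1511] c [121.7  69. ] fit [121.6  69.3] [36.2 42.9] [526.6  -9.5  72. ]
```

```bash
sed -i 's/im.max(2)<50/im.max(2)<72/' h.py
python3 - <<'E'
from h import *
i=np.load("w1.npy",allow_pickle=True).item(); im=cv2.imread("pics/w1.png"); print(im[158,167],im[126,313],im[75,485])
blobs(im,i)
for u,v in((167,158),(313,126),(485,75)): print(ray(i,u,v,68).round(1))
E
```

```text
[46 48 46] [49 49 48] [45 46 48]
red [ 272    6   49   43 1470] c [294.6  26.6] fit [296.3  27.1] [36.4 45.1] [ 534.9 -130.7   72. ]
red [  96   46   52   46 1511] c [121.7  69. ] fit [121.6  69.3] [36.2 42.9] [526.6  -9.5  72. ]
blk [ 445   36   77   79 4844] c [483.2  75.2] fit [483.3  75.3] [73.1 83.1] [ 487.4 -252.5   68. ]
blk [ 277   89   72   74 4236] c [312.5 125.7] fit [312.5 125.8] [71.5 73.7] [ 471.1 -131.4   68. ]
blk [561 111  28  35 498] c [573.4 127.4] fit [573.9 127.7] [21.4 34.5] [ 442.9 -315.2   68. ]
blk [ 131  123   73   71 4069] c [166.9 158. ] fit [166.9 157.9] [67.7 74.7] [464.1 -22.8  68. ]
[464.  -22.9  68. ]
[ 470.9 -131.7   68. ]
[ 487.4 -253.7   68. ]
```

The two cameras agree within about 5 mm, with wrist-view spacings of 64 mm. I'll use pads at L(463,-22.5), M(470,-131.5) and R(486,-253).

Run:
```python
from rig import *
from h import *
o=get_obs(); print(o['time_s'],o['tcp_pos'])
plan(o,[463,-22.5,100],(-.13,-1,0))
```

```text
1.6 [ 408.34535005 -131.83642184  244.05716203]
units [ 3.61 -2.89 -0.96] d [  54.7  109.3 -144.1]
turn units [-0.21  0.04  0.05]
```

>>> step_arm --series '[[-1,[0.4,-0.72,-0.24],[0,0,0]],[-1,[0.4,-0.72,-0.24],[0,0,0]],[-1,[0.4,-0.72,-0.24],[0,0,0]],[-1,[0.4,-0.72,-0.24],[0,0,0]],[-1,[0.6,0,0],[0,0,0]],[-1,[0.6,0,0],[0,0,0]],[-1,[0.4,0,0],[0,0,0]],[-1,[0,0,0],[0,0,0]]]'

```text
time_s: 2.4
tcp_pos: [466.0, -19.4, 112.2]
orientation: [-2.15, 0.144, 2.149]
ft_force: [-0.4, 0.4, -0.4]
grip_width: 0.002
```

Run:
```python
from rig import *
from h import *
o=get_obs(); print(o['time_s'],o['tcp_pos'],o['ft_force'])
plan(o,[463,-22.5,90],(-.13,-1,0))
for n in("wrist","scene"):
    im=read_camera(n); cv2.imwrite(f"pics/{n}2.png",im[:,:,::-1])
```

```text
2.4 [465.97887455 -19.40530091 112.18954618] [-0.35440696  0.42776755 -0.38841402]
units [0.55 0.09 0.06] d [ -3.   -3.1 -22.2]
turn units [-0.08  0.    0.03]
```

View pics/wrist2.png

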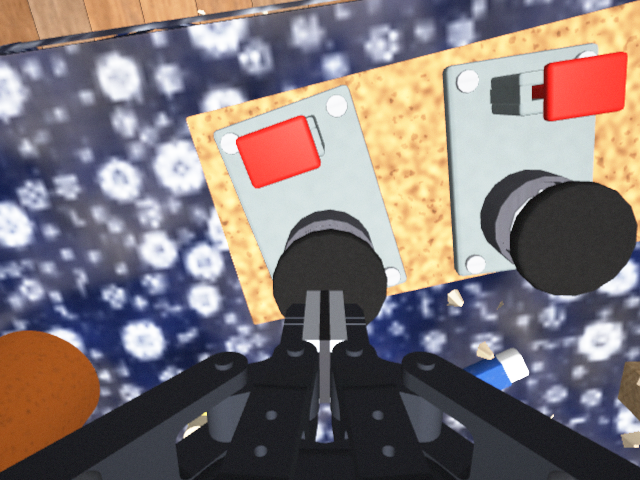

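View pics/scene2.png

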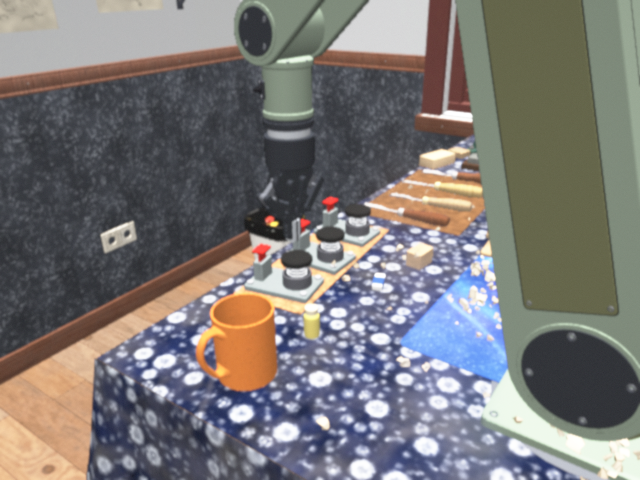

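The wrist view shows the shut fingertips over the left pad, which is centred near (330,263). The tags are up and the neighbouring foot is clear. I'll correct xy and go down to just above the pad.

>>> step_arm --series '[[-1,[0.3,0.09,0.06],[0,0,0]],[-1,[0.15,0,0],[0,0,0]],[-1,[0.1,0,0],[0,0,0]],[-1,[0,0,0],[0,0,0]]]'

```text
time_s: 2.9
tcp_pos: [467.9, -23.6, 95.5]
orientation: [-2.164, 0.144, 2.135]
ft_force: [0.1, 0.8, 0.1]
grip_width: -0.004
```

>>> step_arm --series '[[-1,[0.1,0,0],[0,0,0]],[-1,[0.05,0,0],[0,0,0]],[-1,[0,0,0],[0,0,0]]]'

```text
time_s: 3.2
tcp_pos: [469.1, -23.6, 90.2]
orientation: [-2.167, 0.144, 2.132]
ft_force: [0.9, 0.7, 0.1]
grip_width: 0.001
```

Run:
```python
from rig import *
from h import *
o=get_obs(); print(tool(o).round(3))
plan(o,[463,-22.5,88],(-.13,-1,0))
```

```text
[[ 0.017 -0.136 -0.991]
 [ 0.002 -0.991  0.136]
 [-1.    -0.004 -0.016]]
units [ 0.05 -0.01  0.16] d [-6.1  1.1 -2.2]
turn units [-0.09 -0.19  0.04]
```

>>> step_arm --series '[[-1,[0.0,0,0.15],[0,-0.2,0]],[-1,[0.05,0,0],[0,0,0]],[-1,[0,0,0],[0,0,0]]]'

```text
time_s: 3.5
tcp_pos: [462.7, -22.6, 88.2]
orientation: [-2.146, 0.143, 2.151]
ft_force: [0.2, -0.0, 0.3]
grip_width: 0.003
```

>>> step_arm --series '[[-1,[0.1,0,0],[0,0,0]],[-1,[0,0,0],[0,0,0]]]'

```text
time_s: 3.7
tcp_pos: [463.0, -22.6, 84.0]
orientation: [-2.147, 0.143, 2.151]
ft_force: [-0.2, 1.2, 2.0]
grip_width: -0.0
```

>>> step_arm --series '[[-1,[0.1,0,0],[0,0,0]],[-1,[0,0,0],[0,0,0]]]'

```text
time_s: 3.9
tcp_pos: [463.2, -22.6, 80.1]
orientation: [-2.148, 0.143, 2.15]
ft_force: [-1.4, 0.3, 3.2]
grip_width: 0.004
```

>>> step_arm --series '[[-1,[0.1,0,0],[0,0,0]],[-1,[0,0,0],[0,0,0]]]'

```text
time_s: 4.1
tcp_pos: [463.3, -22.6, 76.3]
orientation: [-2.148, 0.143, 2.15]
ft_force: [-1.0, 1.0, 5.6]
grip_width: 0.001
```

>>> step_arm --series '[[-1,[0.05,0,0],[0,0,0]],[-1,[0,0,0],[0,0,0]]]'

```text
time_s: 4.3
tcp_pos: [463.3, -22.6, 74.8]
orientation: [-2.148, 0.143, 2.15]
ft_force: [-1.2, 0.3, 6.6]
grip_width: 0.002
```

That is about 0.5 N/mm, some 11 mm down. Hold, then let up.

>>> step_arm --series '[[-1,[0,0,0],[0,0,0]],[-1,[0,0,0],[0,0,0]],[-1,[0,0,0],[0,0,0]],[-1,[0,0,0],[0,0,0]]]'

```text
time_s: 4.7
tcp_pos: [463.3, -22.6, 76.0]
orientation: [-2.149, 0.143, 2.149]
ft_force: [-1.5, -0.6, 5.2]
grip_width: -0.002
```

Run:
```python
from rig import *
from h import *
print(get_obs()['ft_force'],get_obs()['tcp_pos'])
im=read_camera("scene"); cv2.imwrite("pics/s3.png",cv2.resize(im[180:330,200:420,::-1],None,fx=3.6,fy=3.6,interpolation=2))
```

```text
[-1.48324955 -0.56302497  5.22167182] [463.28705269 -22.61330206  75.96536243]
```

View pics/s3.png

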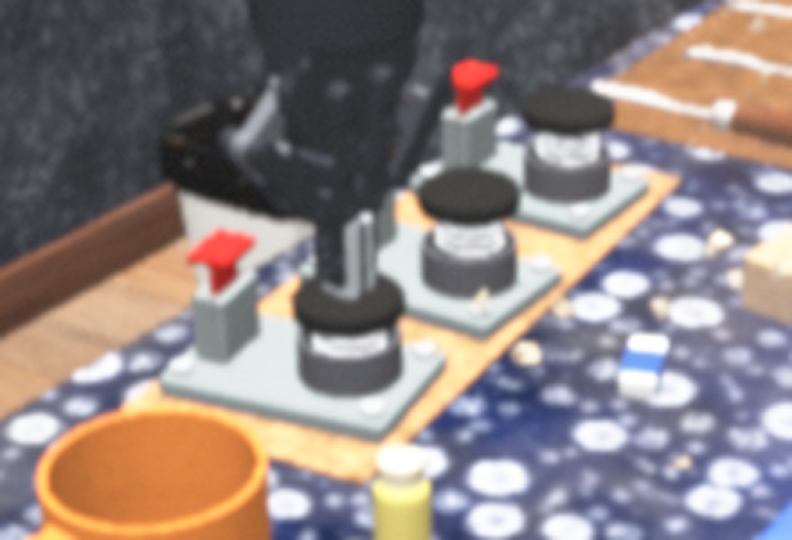

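The scene view shows the left pad pressed to about half its free gap, near (350,345) in the crop, against the other two free pads. The foot is flat and its tag is up. Releasing it.

>>> step_arm --series '[[-1,[-0.3,0,0],[0,0,0]],[-1,[-0.5,0,0],[0,0,0]],[-1,[-0.7,0,0],[0,0,0]],[-1,[0,0,0],[0,0,0]]]'

```text
time_s: 5.15
tcp_pos: [463.3, -22.8, 136.4]
orientation: [-2.147, 0.142, 2.151]
ft_force: [-0.2, 0.2, 0.5]
grip_width: 0.003
```

Run:
```python
from rig import *
from h import *
o=get_obs();print(o['ft_force'],o['tcp_pos'],o['time_s'])
plan(o,[470,-131.5,105],(-.05,-1,0))
```

```text
[-0.18073466  0.21045914  0.50478176] [463.27606394 -22.79109248 136.44684979] 5.15
units [ 0.77  2.67 -0.54] d [   6.7 -108.7  -31.4]
turn units [-0.99  0.02  0.05]
```

>>> step_arm --series '[[-1,[0,0.66,-0.13],[0,0,0]],[-1,[0,0.66,-0.13],[0,0,0]],[-1,[0,0.66,-0.13],[0,0,0]],[-1,[0,0.66,-0.13],[0,0,0]],[-1,[0,0,0],[0,0,0]],[-1,[0.4,0,0],[0,0,0]],[-1,[0.2,0,0],[0,0,0]],[-1,[0,0,0],[0,0,0]]]'

```text
time_s: 5.95
tcp_pos: [467.2, -131.7, 105.7]
orientation: [-2.14, 0.138, 2.157]
ft_force: [0.3, -0.0, 0.3]
grip_width: 0.001
```

Run:
```python
from rig import *
from h import *
o=get_obs();print(o['ft_force'],o['tcp_pos'],o['time_s'])
plan(o,[470,-131.5,88],(-.13,-1,0))
```

```text
[ 0.34494061 -0.00541442  0.25906076] [ 467.16829816 -131.71972856  105.69780993] 5.95
units [ 0.44 -0.01 -0.07] d [  2.8   0.2 -17.7]
turn units [-0.07  0.1   0.07]
```

>>> step_arm --series '[[-1,[0.2,0,-0.07],[0,0.1,0]],[-1,[0.14,0,0],[0,0,0]],[-1,[0,0,0],[0,0,0]]]'

```text
time_s: 6.25
tcp_pos: [470.1, -130.7, 91.0]
orientation: [-2.15, 0.137, 2.148]
ft_force: [0.4, 0.4, 0.5]
grip_width: 0.002
```

>>> step_arm --series '[[-1,[0.1,0,0],[0,0,0]],[-1,[0,0,0],[0,0,0]]]'

```text
time_s: 6.45
tcp_pos: [470.4, -130.4, 86.9]
orientation: [-2.151, 0.136, 2.148]
ft_force: [0.6, 0.3, 0.0]
grip_width: -0.001
```

>>> step_arm --series '[[-1,[0.1,0,0],[0,0,0]],[-1,[0,0,0],[0,0,0]]]'

```text
time_s: 6.65
tcp_pos: [471.0, -130.5, 83.3]
orientation: [-2.153, 0.137, 2.146]
ft_force: [-1.3, 0.3, 2.7]
grip_width: -0.002
```

>>> step_arm --series '[[-1,[0.1,0,0],[0,0,0]],[-1,[0,0,0],[0,0,0]]]'

```text
time_s: 6.85
tcp_pos: [471.1, -130.6, 80.0]
orientation: [-2.154, 0.137, 2.145]
ft_force: [-2.2, 0.7, 6.1]
grip_width: -0.003
```

>>> step_arm --series '[[-1,[0.1,0,0],[0,0,0]],[-1,[0.05,0,0],[0,0,0]]]'

```text
time_s: 7.05
tcp_pos: [471.1, -130.6, 75.3]
orientation: [-2.155, 0.137, 2.145]
ft_force: [-3.0, 1.3, 11.4]
grip_width: 0.005
```

>>> step_arm --series '[[-1,[0.03,0,0],[0,0,0]],[-1,[0.02,0,0],[0,0,0]]]'

```text
time_s: 7.25
tcp_pos: [471.1, -130.6, 75.1]
orientation: [-2.155, 0.138, 2.144]
ft_force: [-3.1, 0.3, 11.6]
grip_width: -0.001
```

>>> step_arm --series '[[-1,[0.03,0,0],[0,0,0]],[-1,[0.02,0,0],[0,0,0]],[-1,[0.02,0,0],[0,0,0]],[-1,[0.02,0,0],[0,0,0]]]'

```text
time_s: 7.65
tcp_pos: [471.1, -130.6, 75.6]
orientation: [-2.157, 0.138, 2.142]
ft_force: [-2.4, 2.0, 11.4]
grip_width: -0.001
```

The middle pad is firm, about 1.1 N/mm and held for 0.6 s. Release it and go to the right one.

>>> step_arm --series '[[-1,[-0.3,0,0],[0,0,0]],[-1,[-0.5,0,0],[0,0,0]],[-1,[-0.7,0,0],[0,-0.2,0]],[-1,[0,0,0],[0,0,0]]]'

```text
time_s: 8.05
tcp_pos: [471.1, -131.1, 137.4]
orientation: [-2.138, 0.137, 2.159]
ft_force: [0.3, 0.2, -0.4]
grip_width: 0.001
```

Run:
```python
from rig import *
from h import *
o=get_obs();print(o['ft_force'],o['tcp_pos'],o['time_s'])
plan(o,[486,-253,105],(-.13,-1,0))
```

```text
[ 0.31512087  0.18186804 -0.36849062] [ 471.1151661  -131.07615061  137.40695777] 8.05
units [ 0.78  2.98 -0.79] d [  14.9 -121.9  -32.4]
turn units [-0.06  0.11  0.07]
```

>>> step_arm --series '[[-1,[0,0.74,-0.2],[0,0.1,0]],[-1,[0,0.74,-0.2],[0,0,0]],[-1,[0,0.74,-0.2],[0,0,0]],[-1,[0,0.74,-0.2],[0,0,0]],[-1,[0,0,0],[0,0,0]],[-1,[0.4,0,0],[0,0,0]],[-1,[0.2,0,0],[0,0,0]],[-1,[0,0,0],[0,0,0]]]'

```text
time_s: 8.85
tcp_pos: [485.0, -254.5, 106.2]
orientation: [-2.142, 0.133, 2.153]
ft_force: [1.2, 0.1, -0.3]
grip_width: 0.001
```

Run:
```python
from rig import *
from h import *
o=get_obs();print(o['ft_force'],o['tcp_pos'],o['time_s'])
plan(o,[486,-253,88],(-.08,-1,0))
im=read_camera("wrist"); cv2.imwrite("pics/w4.png",im[:,:,::-1])
```

```text
[ 1.21276531  0.08960219 -0.27793145] [ 485.01762217 -254.46202637  106.16423894] 8.85
units [ 0.45 -0.04 -0.02] d [  1.    1.5 -18.2]
turn units [-0.62  0.06  0.11]
```

View pics/w4.png

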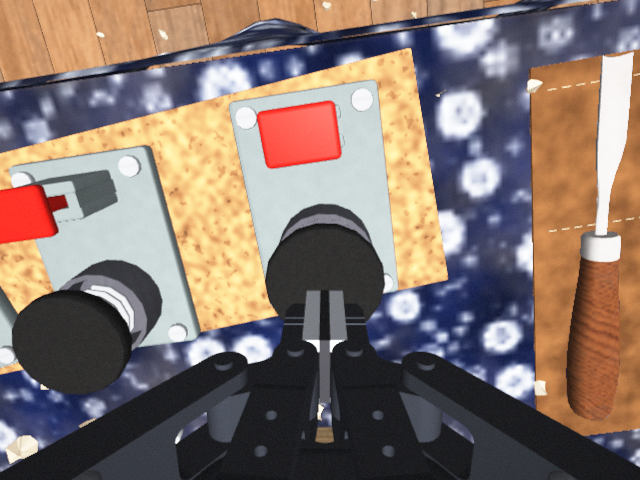

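The wrist view shows the fingertips over the right pad, centred near (325,262). Its tag is up at (300,133) and the middle pad is free again at lower left.

>>> step_arm --series '[[-1,[0.25,0,0],[0,0.0,0]],[-1,[0.14,0,0],[0,0,0]],[-1,[0.05,0,0],[0,0,0]],[-1,[0,0,0],[0,0,0]]]'

```text
time_s: 9.3
tcp_pos: [485.5, -253.0, 88.3]
orientation: [-2.145, 0.132, 2.153]
ft_force: [0.0, 0.2, 0.2]
grip_width: 0.002
```

>>> step_arm --series '[[-1,[0.1,0,0],[0,0,0]],[-1,[0,0,0],[0,0,0]]]'

```text
time_s: 9.5
tcp_pos: [485.9, -253.0, 84.5]
orientation: [-2.147, 0.132, 2.152]
ft_force: [-0.3, 0.2, 0.9]
grip_width: 0.0
```

>>> step_arm --series '[[-1,[0.1,0,0],[0,0,0]],[-1,[0,0,0],[0,0,0]]]'

```text
time_s: 9.7
tcp_pos: [486.2, -253.2, 80.7]
orientation: [-2.148, 0.132, 2.151]
ft_force: [-1.1, 0.3, 1.3]
grip_width: 0.001
```

>>> step_arm --series '[[-1,[0.1,0,0],[0,0,0]],[-1,[0,0,0],[0,0,0]]]'

```text
time_s: 9.9
tcp_pos: [486.4, -253.3, 76.9]
orientation: [-2.149, 0.133, 2.151]
ft_force: [0.3, 0.0, 2.9]
grip_width: 0.001
```

>>> step_arm --series '[[-1,[0.05,0,0],[0,0,0]],[-1,[0.02,0,0],[0,0,0]]]'

```text
time_s: 10.1
tcp_pos: [486.4, -253.3, 74.3]
orientation: [-2.149, 0.133, 2.15]
ft_force: [-1.1, 0.4, 3.2]
grip_width: 0.002
```

>>> step_arm --series '[[-1,[0.02,0,0],[0,0,0]],[-1,[0.02,0,0],[0,0,0]]]'

```text
time_s: 10.3
tcp_pos: [486.4, -253.3, 72.8]
orientation: [-2.149, 0.133, 2.15]
ft_force: [-1.1, 0.2, 3.2]
grip_width: -0.004
```

>>> step_arm --series '[[-1,[0,0,0],[0,0,0]],[-1,[0,0,0],[0,0,0]]]'

```text
time_s: 10.5
tcp_pos: [486.4, -253.3, 72.9]
orientation: [-2.149, 0.133, 2.15]
ft_force: [-0.6, 1.0, 3.0]
grip_width: -0.002
```

Run:
```python
from rig import *
from h import *
print(get_obs()['ft_force'],get_obs()['tcp_pos'])
im=read_camera("scene"); cv2.imwrite("pics/s5.png",cv2.resize(im[180:330,200:420,::-1],None,fx=3.6,fy=3.6,interpolation=2))
```

```text
[-0.58405915  1.00169062  3.01314047] [ 486.39013058 -253.3175692    72.85187257]
```

View pics/s5.png

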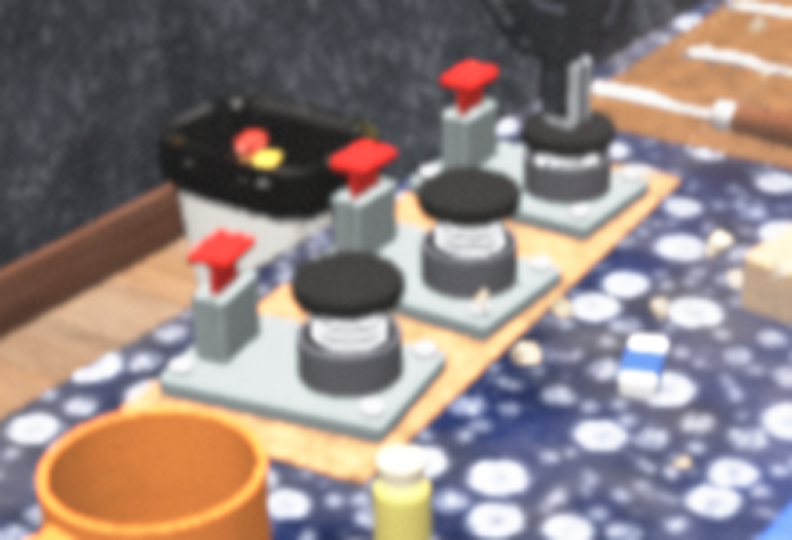

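The scene view shows the right pad clearly pressed, and the left and middle pads free, with all tags up. Force comparison: right about 3 N at 12 mm (0.2 N/mm), left 0.47 N/mm, middle 1.1 N/mm. The right foot is the softest. I'll release it and find its tag.

>>> step_arm --series '[[-1,[-0.3,0,0],[0,0,0]],[-1,[-0.5,0,0],[0,0,0]],[-1,[-0.7,0,0],[0,0,0]],[-1,[0,0,0],[0,0,0]],[-1,[0,0,0],[0,0,0]]]'

```text
time_s: 11.05
tcp_pos: [486.2, -253.7, 135.6]
orientation: [-2.148, 0.133, 2.151]
ft_force: [-0.2, 0.1, -0.4]
grip_width: -0.0
```

Run:
```python
from rig import *
from h import *
i=camera_info("wrist");im=read_camera("wrist"); cv2.imwrite("pics/w6.png",im[:,:,::-1])
blobs(im[:,:,::-1].copy(),i,260)
o=get_obs();print(o['ft_force'],o['tcp_pos'],o['time_s'])
plan(o,[552,-251,105],(-.13,-1,0))
t=camera_info("top");im=read_camera("top"); cv2.imwrite("pics/t6.png",im[:,:,::-1])
```

```text
red [ 270  104   71   57 2850] c [303.5 134.1] fit [305.5 132.4] [49.4 66. ] [ 552.  -252.9   72. ]
red [  22  175   74   52 2803] c [ 59.2 200.9] fit [ 58.6 201.2] [46.  68.2] [ 535.9 -132.1   72. ]
blk [320  39  44  35 615] c [340.5  53.8] fit [339.9  54.1] [19.1 47.7] [ 582.6 -272.3   68. ]
blk [ 276  210  102   50 4034] c [326.4 238.1] fit [326.4 258.7] [ 98.2 100.8] [ 489.  -254.2   68. ]
blk [120 246  49  14 480] c [142.3 252.8] fit [142.9 252.9] [12.7 45.1] [ 504.  -162.9   68. ]
[ 0.96153774 -0.51086463 -0.98118074] [ 486.5510862  -253.93526884  135.68402882] 11.1
units [ 0.77 -0.28 -1.61] d [ 65.4   2.9 -30.7]
turn units [-0.03  0.02  0.09]
```

View pics/w6.png

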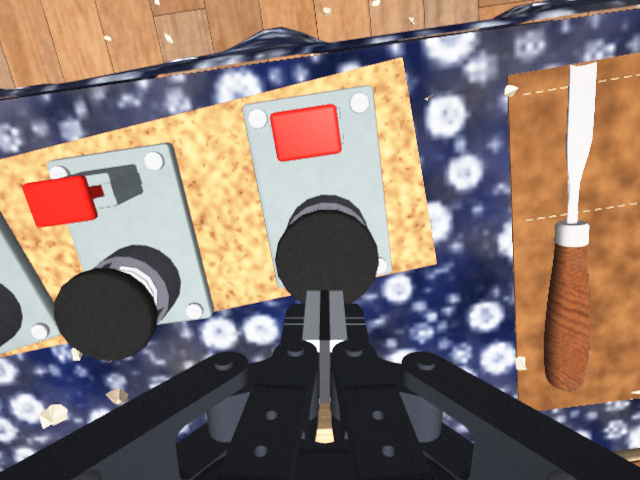

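The wrist view shows the right tag at (306,132), which is (552,-253), matching the top camera's (551,-253). Moving over it.

>>> step_arm --series '[[-1,[0,-0.06,-0.55],[0,0,0]],[-1,[0,-0.06,-0.55],[0,0,0]],[-1,[0,-0.06,-0.5],[0,0,0]],[-1,[0,0,0],[0,0,0]],[-1,[0.4,0,0],[0,0,0]],[-1,[0.2,0,0],[0,0,0]],[-1,[0,0,0],[0,0,0]]]'

```text
time_s: 11.85
tcp_pos: [547.1, -252.9, 103.7]
orientation: [-2.13, 0.127, 2.164]
ft_force: [0.5, 0.4, 0.2]
grip_width: 0.003
```

Run:
```python
from rig import *
from h import *
o=get_obs();print(o['ft_force'],o['tcp_pos'],o['time_s'])
plan(o,[551.5,-252.8,93],(-.1,-1,0))
i=camera_info("wrist");im=read_camera("wrist"); cv2.imwrite("pics/w7.png",im[:,:,::-1])
```

```text
[0.52271975 0.36445495 0.23139177] [ 547.06498887 -252.93035045  103.71715069] 11.85
units [ 0.27 -0.01 -0.11] d [  4.4   0.1 -10.7]
turn units [-0.37  0.19  0.15]
```

View pics/w7.png

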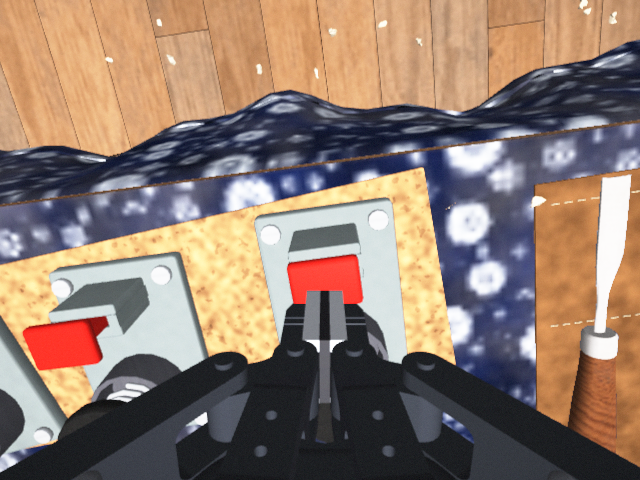

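The fingertips stand over the near half of the right tag, whose visible face runs from (290,258) to (361,303). I'll shift 4 mm forward, level the tool, and press.

>>> step_arm --series '[[-1,[0,0,-0.12],[0,0.2,0.15]],[-1,[0.2,0,0],[0,0,0]],[-1,[0,0,0],[0,0,0]]]'

```text
time_s: 12.2
tcp_pos: [551.9, -254.0, 96.7]
orientation: [-2.158, 0.146, 2.15]
ft_force: [-0.1, -0.4, -0.7]
grip_width: 0.001
```

>>> step_arm --series '[[-1,[0.1,0,0],[0,0,0]],[-1,[0.1,0,0],[0,0,0]],[-1,[0,0,0],[0,0,0]]]'

```text
time_s: 12.5
tcp_pos: [552.3, -254.2, 88.7]
orientation: [-2.16, 0.146, 2.149]
ft_force: [-0.0, -0.2, 0.0]
grip_width: -0.002
```

>>> step_arm --series '[[-1,[0.1,0,0],[0,0,0]],[-1,[0.1,0,0],[0,0,0]]]'

```text
time_s: 12.7
tcp_pos: [552.5, -254.3, 81.3]
orientation: [-2.161, 0.147, 2.148]
ft_force: [-1.4, -0.1, 3.3]
grip_width: 0.003
```

>>> step_arm --series '[[-1,[0.1,0,0],[0,0,0]],[-1,[0.07,0,0],[0,0,0]]]'

```text
time_s: 12.9
tcp_pos: [552.6, -254.4, 74.8]
orientation: [-2.161, 0.147, 2.148]
ft_force: [-6.4, 3.4, 25.9]
grip_width: -0.001
```

>>> step_arm --series '[[-1,[0.08,0,0],[0,0,0]],[-1,[0.05,0,0],[0,0,0]]]'

```text
time_s: 13.1
tcp_pos: [552.6, -254.3, 75.0]
orientation: [-2.162, 0.147, 2.147]
ft_force: [-3.4, 1.4, 10.2]
grip_width: -0.003
```

The force jumped to 26 N at TCP z = 75, where the tag should bottom out. Hold briefly, then rise clear.

>>> step_arm --series '[[-1,[0.05,0,0],[0,0,0]],[-1,[0.05,0,0],[0,0,0]],[-1,[0,0,0],[0,0,0]],[-1,[-0.3,0,0],[0,0,0]],[-1,[-0.6,0,0],[0,0,0]],[-1,[-0.8,0,0],[0,0,0]],[-1,[-0.8,0,0],[0,0,0]],[-1,[-0.8,0,0],[0,0,0]]]'

```text
time_s: 13.9
tcp_pos: [549.3, -252.7, 206.7]
orientation: [-2.151, 0.143, 2.155]
ft_force: [0.3, -0.8, 0.0]
grip_width: 0.002
```

>>> step_arm --series '[[-1,[0,0,0.8],[0,0,0]],[-1,[0,0,0.8],[0,0,0]],[-1,[0,0,0.8],[0,0,0]],[-1,[0,0,0.8],[0,0,0]],[-1,[0,0,0],[0,0,0]],[-1,[0,0,0],[0,0,0]]]'

```text
time_s: 14.5
tcp_pos: [422.5, -237.2, 213.5]
orientation: [-2.172, 0.151, 2.141]
ft_force: [0.1, -0.4, 0.2]
grip_width: -0.004
```

Run:
```python
from rig import *
from h import *
o=get_obs();print(o['ft_force'],o['tcp_pos'],o['time_s'])
im=read_camera("scene")[:,:,::-1]; cv2.imwrite("pics/s8.png",cv2.resize(im[180:330,200:420],None,fx=3.6,fy=3.6,interpolation=2))
im=read_camera("top")[:,:,::-1]; cv2.imwrite("pics/t8.png",cv2.resize(im[165:315,160:460],None,fx=2.6,fy=2.6,interpolation=2))
a=cv2.imread("pics/top0.png");i=camera_info("top")
hsv=[cv2.cvtColor(x.copy(),cv2.COLOR_BGR2HSV) for x in(a,im)]
for h in hsv:
    red=(((h[...,0]<6)|(h[...,0]>172))&(h[...,1]>150)&(h[...,2]>140)).astype(np.uint8);red[:165]=0;red[262:]=0;red[:,:270]=0;red[:,450:]=0
    n,l,s,c=cv2.connectedComponentsWithStats(red); print([(c[k].round(1),s[k,4]) for k in range(1,n) if s[k,4]>30])
i=camera_info("wrist");w=read_camera("wrist")[:,:,::-1].copy();cv2.imwrite("pics/w8.png",w);blobs(w,i,260)
```

```text
[ 0.1243071  -0.3629874   0.17226922] [ 422.53910613 -237.18755476  213.54884788] 14.5
[(array([419.9, 185.1]), np.int32(105)), (array([357.9, 195.3]), np.int32(89)), (array([297.1, 201.8]), np.int32(123))]
[(array([418.3, 187.1]), np.int32(119)), (array([358.7, 195.9]), np.int32(134)), (array([297.6, 202.2]), np.int32(148))]
red [ 296    0   51   43 1330] c [317.5  18.3] fit [321.6  19.8] [38.6 48.2] [ 549.  -252.8   72. ]
red [ 100   52   56   44 1851] c [127.6  73.3] fit [127.5  73.5] [38.6 51. ] [ 535.  -131.6   72. ]
blk [ 297   85   79   82 5207] c [336.  125.7] fit [336.  125.8] [79.5 81.9] [ 487.6 -253.9   68. ]
blk [ 118  137   81   78 4930] c [158.  175.4] fit [158.  175.4] [74.8 82. ] [ 471.5 -133.1   68. ]
blk [ 39 165  38  55 848] c [ 62.2 189.6] fit [ 60.8 189.4] [25.4 55.7] [470.9 -66.8  68. ]
blk [   0  170   46   75 2788] c [ 19.4 209. ] fit [  3.4 207. ] [71.8 86.4] [464.4 -24.8  68. ]
```

View pics/s8.png

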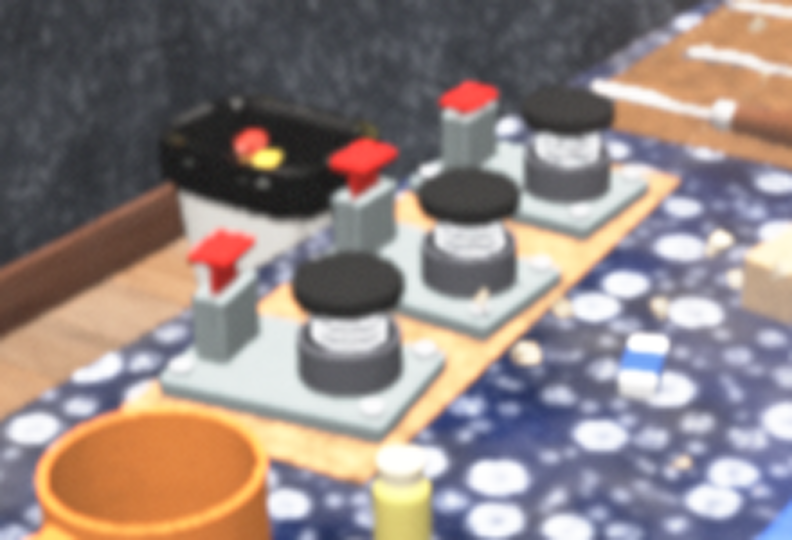

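View pics/t8.png

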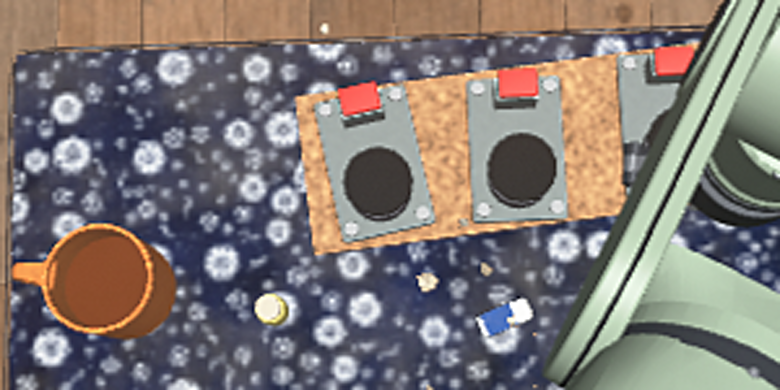

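The scene view shows the right tag down on its guide at (468,97), about 6.5 px lower than before, which is close to the full 14 mm. The left and middle tags are up, all three pads are free, and the feet and bystanders in view are unmoved. The hand is clear at z ≈ 213 mm.

Run:
```python
from rig import *
print(close_job())
```

```text
the job is handed in; nothing more can be done
None
```

I pressed the three pads from left to right. The right foot is the softest, so I pushed its red tag fully down, moved the hand clear and handed the job in at about 14.7 s of the 51 s allowed.

| Foot | Depth pressed | Hold at depth | Approximate rate |
|---|---|---|---|
| Left | 9–11 mm | about 0.5 s | 0.47 N/mm |
| Middle | about 10 mm | about 0.6 s | 1.1 N/mm |
| Right | 12 mm | about 0.5 s | 0.2 N/mm |

- **Tag:** the push force rose to 26 N when the tag reached its stop. In the scene picture the right tag sits on its guide, about 6.5 px lower than before, which fits the full 14 mm. The other two tags are up.
- **Feet and surroundings:** in the last pictures all pads are free, and what could be seen had not visibly moved. The wrist force was about zero, with the hand at z ≈ 213 mm.
- **Disagreement:** the top and wrist cameras differed by up to about 5 mm on the pad positions. I used values between the two for the pads; the tag positions agreed within about 2 mm.
- **Not checked at the end:** the arm hid part of the right foot and the offcut in the last top view. The scene and wrist views showed the right foot in place, but I did not measure the offcut again; the scene crop shows only its edge.

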